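# Roll-test new lint-roller refills and restock the laundry tier

## Task

Restock the lint-roller refills in the top blue tier: pull the older refill in there up to the front, and lay sound new stock behind it, lying across the tier as the old one does. Try both new refills first, by laying each across the raised end of the steel draining plate and letting it go: a sound one rolls down to the lip, one that rocks or stays put is squashed and goes in the cardboard carton. Take them one at a time, putting the first where it belongs before you try the other, and leave the other things on the ledge as they are.

Things in the scene. Friction and masses are not known exactly. Their poses are not given: they have to be found in the camera images.
- refill_a: New lint-roller refill, a hard paper roll on a hollow grey core, 100 mm long, 0.15 kg, lying on the ledge within 0.5 rad of world y. Sound it is 44 mm in diameter; squashed it is an oval of 48 x 36 mm with a flat strip 12 mm wide on two opposite sides, and lies on a flat. Which it is, is not told. Origin: middle of the roll; y axis along it.
- refill_b: New lint-roller refill, a hard paper roll on a hollow grey core, 100 mm long, 0.15 kg, lying on the ledge within 0.5 rad of world y. Sound it is 44 mm in diameter; squashed it is an oval of 48 x 36 mm with a flat strip 12 mm wide on two opposite sides, and lies on a flat. Which it is, is not told. Origin: middle of the roll; y axis along it.
- refill_old: the older lint-roller refill, sound, 100 mm long and 44 mm in diameter, lying across the top tier somewhere in its middle or back half. Its origin is the middle of the roll, its y axis runs along the roll.
- tier: Stack of three pale blue plastic tiers, fixed, 250 mm deep (x), 140 mm wide (y), rims 237 mm above the ledge. Origin on the ledge under its centre; +x points to the back. The low front lip, at x = -125 mm, faces roughly to the robot. The top tier, open above, is 240 x 130 mm inside; sides and back are 69 mm high inside, the lip 30 mm.
- tier_floor (a point): Centre of the top tier's floor, 168 mm above the ledge; axes as the tier's. A true refill on it has its middle 22 mm higher. Slats run across, 12 mm wide with 9 mm gaps, so a roll set down stays. A refill against the front lip has its middle at x = -98 mm, against the back wall at +98 mm.
- plate: Flat stainless draining plate, fixed, 280 mm long (x), 150 mm wide (y). Origin on the ledge under its centre. It falls 5 degrees towards +x: surface 37 mm above the ledge at the raised end (x = -140 mm), 13 mm at the low end. Side rims 8 mm above the surface, 142 mm apart; a lip 12 mm above it across the low end. A sound refill let go at the raised end rolls to the lip in 1 to 1.7 s.
- plate_high (a point): Point on the plate's surface, on its centre line, 40 mm from the raised end: a good place to let a refill go, lying along the plate's y
- plate_low (a point): Point on the plate's surface, on its centre line, below the middle of a true refill that rests against the lip
- carton: open cardboard carton for refills to be sent back, fixed, 160 mm (x) x 140 mm (y), 60 mm high, walls and bottom 4 mm thick, flaps folded down outside. Origin: on the ledge under its centre.
- jar: empty glass jar with a twist lid, 64 mm across, 100 mm tall, loose, standing among the new refills; origin under its centre. Not to be moved.
- peg_tray: pink clothes-peg tray with pegs, 90 (x) x 130 mm, 34 mm high, loose, near the robot; origin under its centre. Not to be moved.
- brush: wooden scrubbing brush lying bristles down, 170 mm long (x), 50 mm wide, 39 mm high, loose; origin under its centre. Not to be moved.
- detergent: white detergent bottle, 76 mm across, 234 mm tall, loose, standing beyond the tiers; origin under its centre. Not to be moved.

How it is judged:
By the outcome, as a careful person would: the job done as asked, in the order asked, and still so for the second after the job is handed in, with the robot touching nothing.
It also fails if it takes over 72 s, if anything falls off the work surface, if the arm or the gripper's body presses on something with over 40 N, if the wrist force passes 120 N, or if a joint passes its speed limit or range.

## Robot

A 6-joint arm with a two-finger parallel gripper is mounted at the origin on the work surface. World frame = base frame: x ahead of the robot, y to its left, z up, the work surface at z = 0. Lengths are in m, angles in rad, forces in N, time in s.
With the tool pointing down it reaches from about 0.425 to 0.95 m from the base axis. Payload 3.5 kg.
Tool frame: the origin (TCP) lies between the finger pads; the fingertips stand 17 mm ahead of it and the grasp point (between the pads) lies 2 mm behind it (ctrl.tip_reach is the distance from the TCP to the fingertips, in m); z points along the fingers, y is the direction in which the jaws open and shut (so a half turn about z gives the same grasp; the last joint's range is limited). The gripper opens to 85 mm and grips with 20 to 120 N. Pads are 22 mm wide; open, the fingers measure 114 mm over their backs; the gripper's body (76 mm by 85 mm) begins 54 mm behind the grasp point. The pads swing forward as they close: fully open they stand 13 mm farther back than shut.
Start: joints at [1.172, 0.286, 1.577, -0, 1.279, -0.15], TCP at [0.166, 0.654, 0.248] pointing down, gripper open.
Joint ranges: [-2.77, 2.77], [-0.9, 2.22], [0.21, 2.48], [-1.53, 4.67], [0.24, 2.81], [-2.84, 2.84]. Speed limits (rad/s): [2.79, 2.79, 3.14, 3.14, 3.14, 3.14].

## Interface

Orientations are given as a unit quaternion [x, y, z, w].
In Python, from plant import monitor, imaging, workorder, ctrl gives the robot as it stands.
- The arm moves only by the tool send_rows, never from a script. Its argument "rows" is a list of rows, each a list of 4 numbers: the shift along the world's x, y, z normalised to -1 to 1, where 1 is 0.3 m, then the turn about the world's z normalised to -1 to 1, where 1 is 360 degrees. A call has 1 to 20 rows; each row is the pose to reach, as a shift and turn from the pose commanded when the call began, turning the shorter way round; what a row does not reach only later rows make up. A row lasts 1/8 s, in which the tool goes at most 62.5 mm and 10.7 degrees, less where a joint would pass 70% of its speed; a pose out of reach is approached as far as the arm can. A call with a number of a shift or a turn outside -1 to 1 is refused whole. A call with a gripper value outside its range is refused whole. "jaw" is the closure, from 0 (fully open) to 1 (shut), set as the call begins (left out, the last holds). The fingers move at their own pace and stop on an object; "newtons" is the grip in N (left out, the last holds). Time passes only in rows, so rows that repeat a pose let the fingers close. It gives the time, the measured TCP pose, the force and the opening at its end, in the units of the state.
- monitor.get_state(): the state, without advancing time (a new reading comes with each control period).
- imaging.read_camera(name): name is "scene" or "top"; returns the picture (420x560x3 uint8, red, green, blue); there is no depth.
- imaging.calibration(name): a dict with "intrinsics" (3x3 intrinsics, pixels), "cam_to_world" (4x4, takes a point from camera to world coordinates). Camera axes: x right, y up, looking along -z (the intrinsics and any distortion apply to the point x, -y, -z); pixel columns grow to the right and rows downward; lengths in m; the calibration is good to about 2 mm. A picture is of the moment at which its call begins. calibration takes no time and is no camera call.
- workorder.sign_off(): hands the job in, once; it reports no verdict.
The state is a dict: "time": time; "qpos": joint angles; "dq": joint speeds; "joint_efforts": joint torques, N m; "eef_pos": TCP position; "tcp_rot": TCP orientation; "contact_force": force on the tool from outside, world axes, zero at the start; "wrist_torque": the same for the moment, N m; "opening": opening from 0.0 (shut) to 1.0 (fully open).
Only numpy, scipy, OpenCV 4.12 (cv2) and the standard library are available. Lean on these libraries where they do the work, as an engineer would, in place of code of your own. Each camera call takes 0.05 s, during which the arm holds its last target.

## Working session

There is one attempt and no reset: what is moved stays moved. The work goes in short steps, Python scripts to look and compute and a tool call to move; the robot and the scene stay as the last step left them, time stands still between calls to the robot, and variables do not carry over. Pictures are saved under pics/ and viewed, and the job is handed in when it is done.

Besides the shell and the picture viewer there is one more tool, called as name(argument=value, ...) on one line, values as JSON. send_rows: Moves the arm, as the interface text tells. Scaled input: -1 to 1 covers 0.3 m each way for a shift and 360 degrees each way for a turn. Its arguments: {"type":"object","properties":{"rows":{"type":"array"},"jaw":{"type":"number"},"newtons":{"type":"number"}},"required":["rows"]}

```bash
ls; mkdir -p pics; cat > h.py <<'E'
import numpy as np, cv2
from plant import monitor, imaging, workorder, ctrl
def snap(n,f):
    im=imaging.read_camera(n); cv2.imwrite('pics/'+f+'.png',im[:,:,::-1]); return im
def ray(n,u,v):
    c=imaging.calibration(n);K=np.array(c['intrinsics']);T=np.array(c['cam_to_world'])
    p=np.linalg.inv(K)@[u,v,1]; d=T[:3,:3]@[p[0],-p[1],-p[2]]; return T[:3,3],d
def onz(n,u,v,z):
    o,d=ray(n,u,v); return o+d*(z-o[2])/d[2]
def proj(n,P):
    c=imaging.calibration(n);K=np.array(c['intrinsics']);T=np.array(c['cam_to_world'])
    p=T[:3,:3].T@(np.array(P)-T[:3,3]); q=K@[p[0],-p[1],-p[2]]; return q[:2]/q[2]
def crop(f,x0,y0,x1,y1,s):
    im=cv2.imread('pics/'+f+'.png')[y0:y1,x0:x1]; cv2.imwrite('pics/%s_c%d_%d.png'%(f,x0,y0),cv2.resize(im,None,fx=s,fy=s,interpolation=cv2.INTER_CUBIC))
E
python3 - <<'E'
from h import *
snap('scene','s0');snap('top','t0')
for n in('scene','top'):
    c=imaging.calibration(n);print(n,np.round(c['intrinsics'],1),np.round(c['cam_to_world'],3),c.keys())
print(monitor.get_state())
print(ctrl.tip_reach)
E
```

```text
pics
scene [[438.    0.  284.4]
 [  0.  438.  206.2]
 [  0.    0.    1. ]] [[ 0.458 -0.615  0.642  1.221]
 [ 0.889  0.304 -0.343 -0.462]
 [ 0.016  0.728  0.686  0.845]
 [ 0.     0.     0.     1.   ]] dict_keys(['intrinsics', 'cam_to_world'])
top [[497.7   0.  276.4]
 [  0.  497.7 211.7]
 [  0.    0.    1. ]] [[ 0.002  0.991 -0.135  0.347]
 [-1.     0.002 -0.004 -0.11 ]
 [-0.004  0.135  0.991  1.548]
 [ 0.     0.     0.     1.   ]] dict_keys(['intrinsics', 'cam_to_world'])
{'time': 0.1, 'qpos': array([ 1.17203538e+00,  2.87142355e-01,  1.57800883e+00,  1.52033628e-05,
        1.27861122e+00, -1.50045215e-01]), 'dq': array([ 0.0007745 , -0.00090184, -0.00346208,  0.00152103, -0.0016308 ,
       -0.00045217]), 'joint_efforts': array([ 3.49477996e-04, -4.07296801e+01, -2.93698883e+01, -1.76080594e-04,
        3.45273402e-03, -2.30741131e-05]), 'eef_pos': array([0.16593916, 0.65371772, 0.24705372]), 'tcp_rot': array([ 1.24039689e-01,  9.92276664e-01, -1.04231736e-03, -3.00976760e-04]), 'contact_force': array([-0.79716744, -0.69180432, -0.16262368]), 'wrist_torque': array([ 0.04363326, -0.04697319, -0.02864832]), 'opening': 0.9992422955223849}
0.017
```

View pics/t0.png

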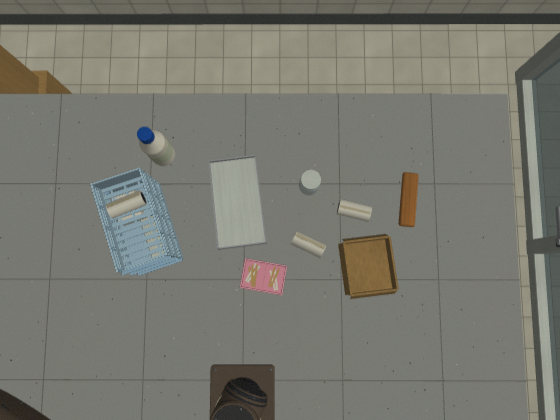

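View pics/s0.png

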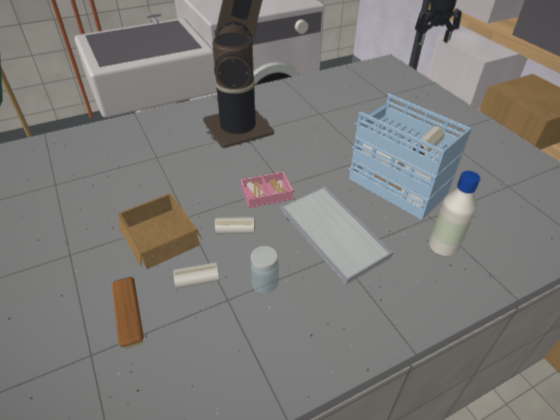

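The top view shows the tier at (137,222) with the old refill near (126,205). The plate is at (238,202), the carton at (369,266) and the jar at (311,182). The new refills are at (309,244) and (355,210). I'll enlarge these.

```bash
python3 - <<'E'
from h import *
crop('t0',200,145,330,300,5) if 0 else crop('t0',200,145,280,260,5)
crop('t0',280,160,410,310,4)
crop('t0',80,155,190,285,4.5)
crop('s0',270,170,400,285,5)
crop('s0',160,190,290,300,5)
E
```

```text
(no output)
```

View pics/t0_c200_145.png

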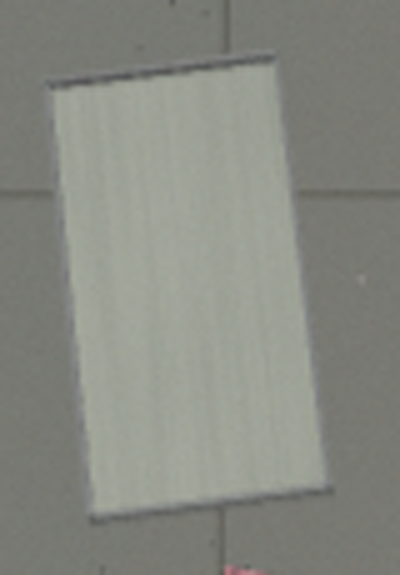

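View pics/t0_c280_160.png

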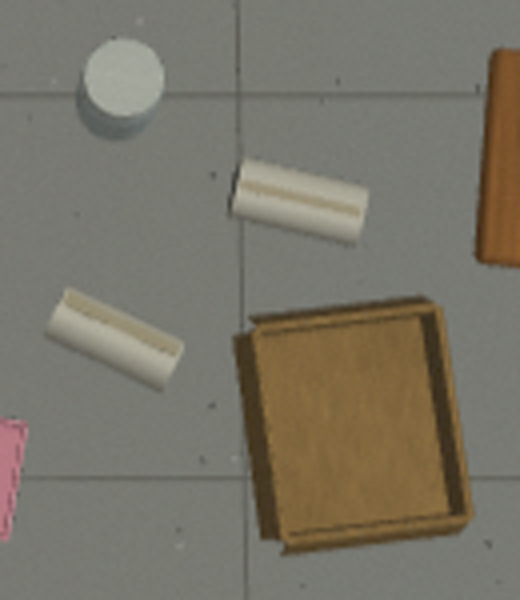

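View pics/t0_c80_155.png

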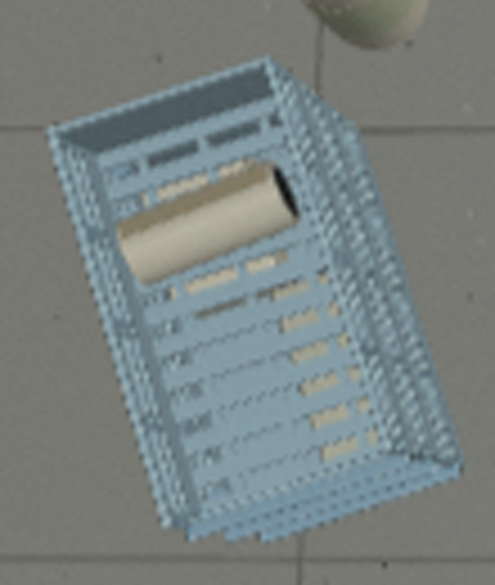

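View pics/s0_c270_170.png

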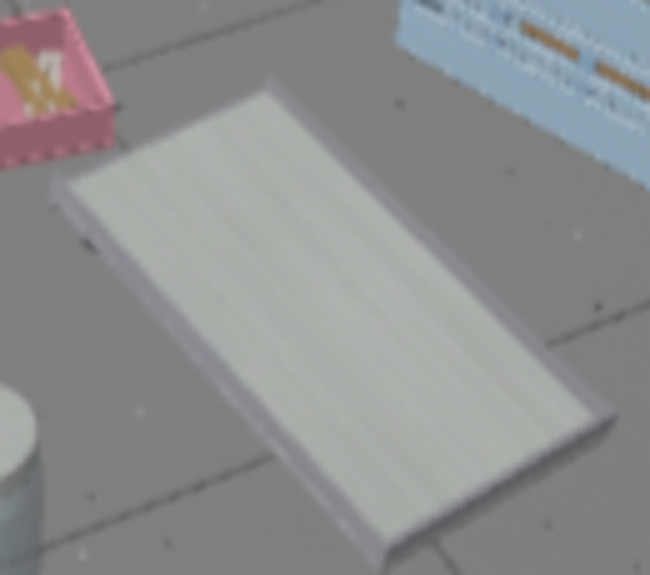

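View pics/s0_c160_190.png

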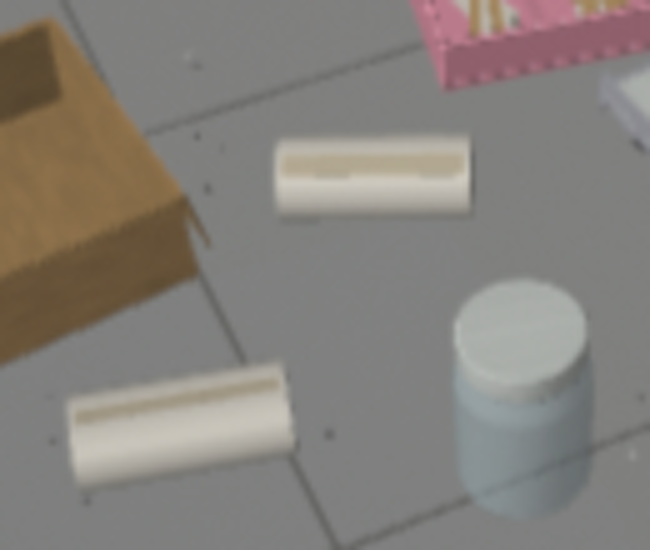

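```bash
python3 - <<'E'
from h import *
from scipy.optimize import least_squares
def fit(P,obs,x0):
    # P: local pts; obs list of (cam,idx,u,v)
    def f(x):
        c,s=np.cos(x[2]),np.sin(x[2]); r=[]
        for n,i,u,v in obs:
            p=P[i]; r+=list(proj(n,[x[0]+c*p[0]-s*p[1],x[1]+s*p[0]+c*p[1],p[2]])-[u,v])
        return r
    o=least_squares(f,x0); return np.round(o.x,4),round(float(np.sqrt(np.mean(o.fun**2))),2),np.round(o.fun.reshape(-1,2),1).tolist()
# order NL,NR,FR,FL
obs=[('top',3,210,161.6),('top',2,255,156.4),('top',1,266,243),('top',0,218.4,248.6),('scene',0,324,187),('scene',1,282,207),('scene',2,347,280),('scene',3,392.4,253)]
for hn,hf in((.045,.025),(.025,.045)):
    P=[(-.14,.075,hn),(-.14,-.075,hn),(.14,-.075,hf),(.14,.075,hf)]
    print('plate',fit(P,obs,[.62,0,0]))
# carton top rim
o=[(244/4+280+2,335/4+160-3.5),(436/4+280,300/4+160),(470/4+280,520/4+160),(285/4+280,545/4+160)]
P=[(.08,.07,.06),(.08,-.07,.06),(-.08,-.07,.06),(-.08,.07,.06)]
o=[(280+252/4,160+325/4),(280+436/4,160+302/4),(280+470/4,160+522/4),(280+285/4,160+545/4)]
print('carton',fit(P,[('top',i,*q) for i,q in enumerate(o)],[.5,-.3,0]))
# tier rim at .237: back-left, back-right; lip
P=[(.125,.07,.237),(.125,-.07,.237),(-.125,.07,.198),(-.125,-.07,.198)]
o=[(0,80+52/4.5,155+130/4.5),(1,80+268/4.5,155+60/4.5),(2,80+190/4.5,155+535/4.5),(3,80+462/4.5,155+470/4.5)]
print('tier',fit(P,[('top',*q) for q in o],[.5,.35,0]))
P=[(.125,.07,.237),(.125,-.07,.237),(-.125,.07,.237),(-.125,-.07,.237)]
print('tier2',fit(P,[('top',*q) for q in o],[.5,.35,0]))
def ax(n,pts,z):
    q=[onz(n,*p,z)[:2] for p in pts]; print(np.round(q,3).tolist())
# refills corners top silhouette -> mid
for nm,pts in (('r1',[(68,289),(46,330),(165,388),(183,345)]),('r2',[(243,160),(232,215),(357,243),(367,186)])):
    ax('top',[(280+a/4,160+b/4) for a,b in pts],.022)
ax('top',[(280+122/4,160+78/4)],.1)
ax('top',[(80+115/4.5,155+232/4.5),(80+138/4.5,155+287/4.5),(80+296/4.5,155+222/4.5),(80+275/4.5,155+165/4.5)],.19)
E
```

```text
plate (array([0.5908, 0.0195, 0.1249]), 1.67, [[-2.0, -2.1], [0.5, -2.7], [-0.0, -1.3], [-1.7, -0.8], [-1.0, -2.4], [-3.2, -2.3], [-1.0, -0.3], [0.1, -0.5]])
plate (array([0.5906, 0.0185, 0.0954]), 2.76, [[-1.4, -4.4], [1.9, -3.7], [-0.8, 0.1], [-2.0, -0.9], [-0.2, 3.0], [-2.8, 2.1], [-2.5, -5.4], [0.6, -4.6]])
carton (array([ 0.3894, -0.3828,  0.128 ]), 0.51, [[-0.0, 0.7], [0.3, 0.6], [0.2, -0.8], [-0.5, -0.5]])
tier (array([0.5018, 0.2789, 0.3605]), 3.44, [[1.0, 2.5], [2.6, 0.1], [3.9, 0.7], [-7.5, -3.2]])
tier2 (array([0.5012, 0.2738, 0.3862]), 3.82, [[2.0, 3.8], [3.1, 0.2], [2.7, 1.0], [-7.7, -4.7]])
[[0.492, -0.167], [0.461, -0.15], [0.416, -0.241], [0.449, -0.255]]
[[0.593, -0.303], [0.55, -0.294], [0.528, -0.39], [0.573, -0.399]]
[[0.642, -0.205]]
[[0.546, 0.368], [0.512, 0.352], [0.553, 0.257], [0.588, 0.271]]
```

```bash
cat >> h.py <<'E'
def box(im,n,pose,lx,ly,z0,z1,col,S,off,z0b=None,z1b=None):
    c,s=np.cos(pose[2]),np.sin(pose[2])
    def w(p,z): return [pose[0]+c*p[0]-s*p[1],pose[1]+s*p[0]+c*p[1],z]
    C=[(-lx/2,-ly/2),(lx/2,-ly/2),(lx/2,ly/2),(-lx/2,ly/2)]
    for za,zb in((z0,z0b),(z1,z1b)):
        zb=za if zb is None else zb
        pts=[((proj(n,w(p,za if p[0]<0 else zb))+0.5-off)*S-0.5) for p in C]
        cv2.polylines(im,[np.int32(np.round(pts))],True,col,1)
def ov(f,n,x0,y0,x1,y1,S,items,out):
    im=cv2.imread('pics/'+f+'.png')[y0:y1,x0:x1]; im=cv2.resize(im,None,fx=S,fy=S,interpolation=cv2.INTER_CUBIC)
    for it in items: box(im,n,*it[:5],it[5],S,np.array([x0,y0]),*it[6:])
    cv2.imwrite('pics/'+out+'.png',im)
E
python3 - <<'E'
from h import *
pl=[.5908,.0195,.1249]
it=[(pl,.28,.15,.037,.045,(0,0,255),.013,.021),(pl,.28,.15,.0,.0,(0,255,0))]
ov('t0','top',200,145,290,265,5,it,'o1'); ov('s0','scene',270,170,400,285,5,it,'o2')
t=[.503,.285,.33]
it=[(t,.25,.14,0,.237,(0,0,255)),(t,.24,.13,.168,.168,(0,255,0))]
ov('t0','top',80,155,190,285,4.5,it,'o3'); ov('s0','scene',340,90,480,220,5,it,'o4')
E
```

```text
(no output)
```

View pics/o1.png

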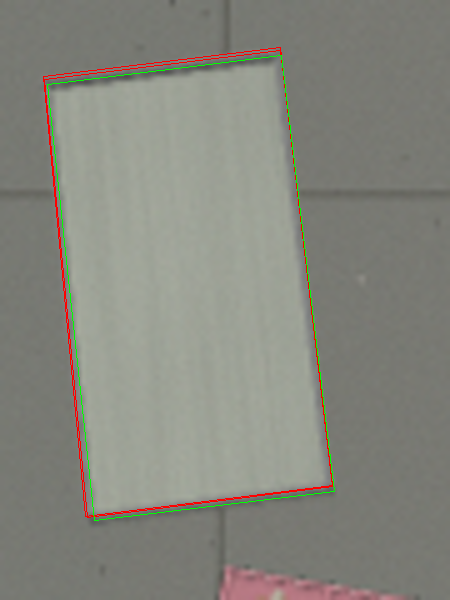

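View pics/o2.png

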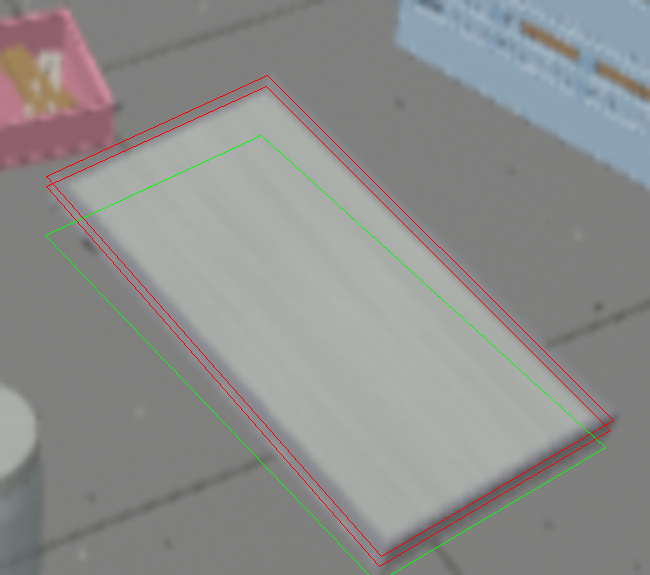

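View pics/o3.png

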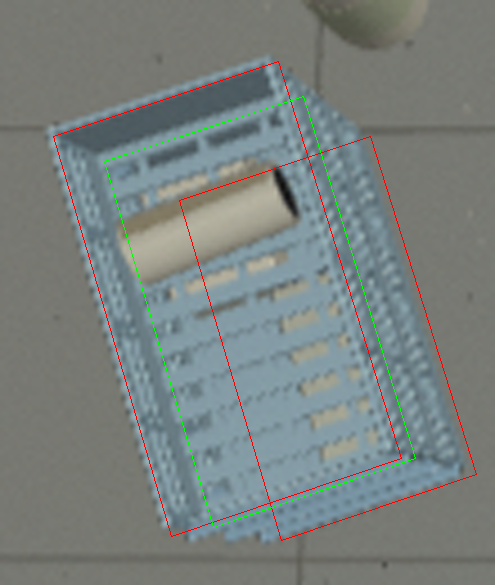

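View pics/o4.png

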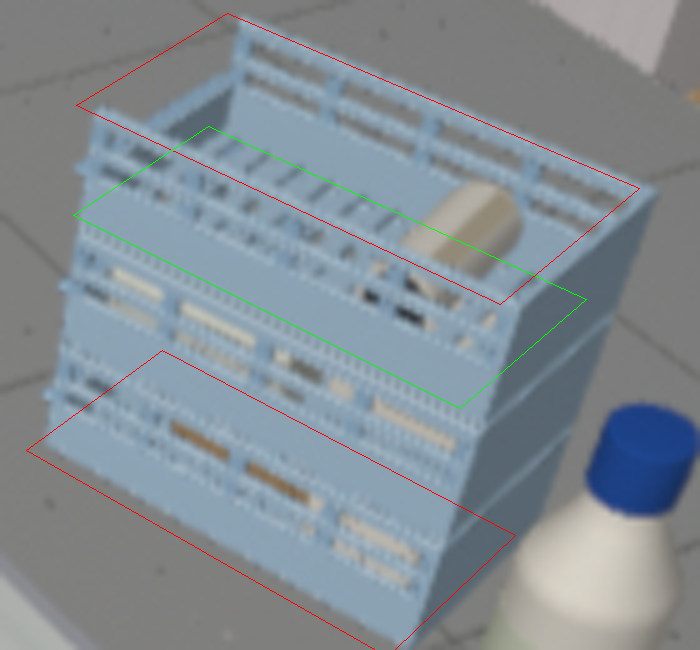

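```bash
cat >> h.py <<'E'
from scipy.optimize import least_squares
def fit(obs,x0):
    def f(x):
        c,s=np.cos(x[2]),np.sin(x[2]); r=[]
        for n,p,u,v in obs: r+=list(proj(n,[x[0]+c*p[0]-s*p[1],x[1]+s*p[0]+c*p[1],p[2]])-[u,v])
        return r
    o=least_squares(f,x0,loss='soft_l1'); print(np.round(o.x,4),np.round(np.array(f(o.x)).reshape(-1,2),1).tolist()); return o.x
E
python3 - <<'E'
from h import *
B,F,L,R=.125,-.125,.07,-.07
sc=[('scene',(B,L,.237),471,128),('scene',(B,R,.237),444,152),('scene',(F,L,.237),388,94),('scene',(F,R,.237),359,112),('scene',(F,R,0),349,179),('scene',(B,R,0),422,218)]
tp=[('top',(B,L,.237),91.6,183.9),('top',(B,R,.237),139.6,168.3)]
a=fit(sc+tp,[.5,.28,.33]);
def dr(t,o):
    it=[(t,.25,.14,0,.237,(0,0,255)),(t,.24,.13,.168,.168,(0,255,0))]
    ov('t0','top',80,155,190,285,4.5,it,o+'a'); ov('s0','scene',340,90,480,220,5,it,o+'b')
dr(a,'p')
E
```

```text
[0.509 0.292 0.332] [[0.2, -0.4], [-0.3, -1.1], [0.2, -1.4], [-0.7, -0.9], [-1.1, 1.1], [-1.4, 3.5], [-2.7, -1.3], [-0.8, -2.2]]
```

View pics/pa.png

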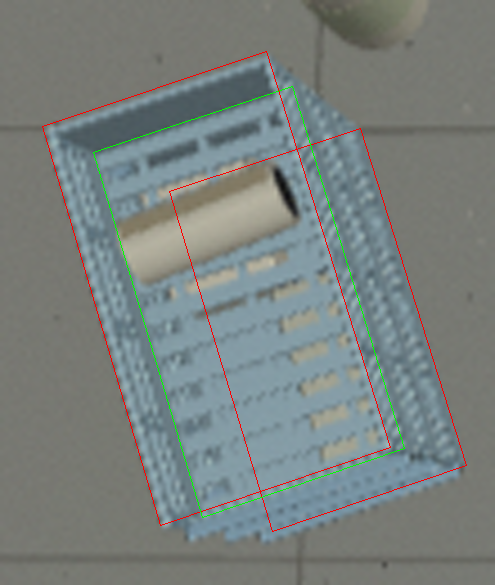

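View pics/pb.png

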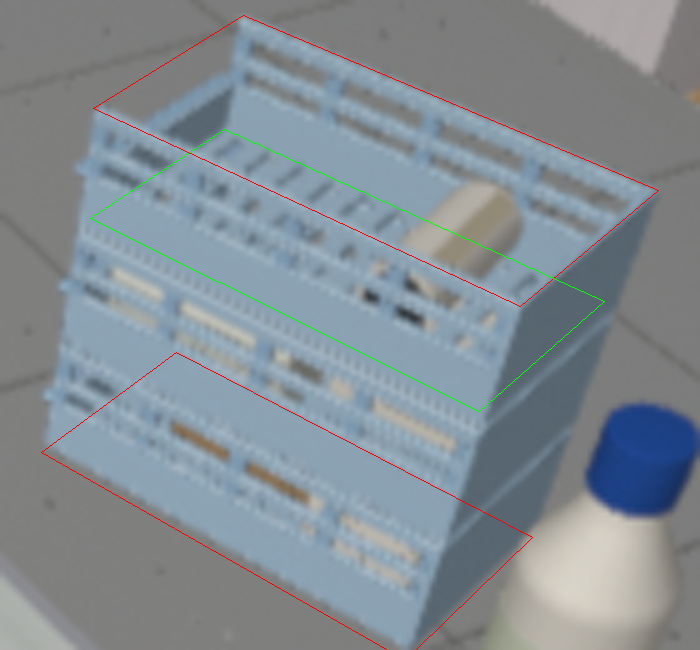

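```bash
python3 - <<'E'
from h import *
def q(pts,z): 
    Q=np.array([onz('scene',160+a/5,190+b/5,z)[:2] for a,b in pts]);print(np.round(Q,3).tolist(),Q.mean(0).round(3))
q([(275,140),(277,213),(471,135),(470,213)],.022)
q([(68,400),(82,487),(282,363),(293,447)],.022)
q([(520,328)],.1)
# axis center for scene: use ends midpoints
o=ray('scene',284,206);print(o)
E
```

```text
[[0.41, -0.236], [0.461, -0.254], [0.453, -0.142], [0.505, -0.166]] [ 0.457 -0.199]
[[0.531, -0.385], [0.582, -0.394], [0.555, -0.287], [0.604, -0.3]] [ 0.568 -0.342]
[[0.646, -0.203]] [ 0.646 -0.203]
(array([ 1.22120696, -0.46205747,  0.84496081]), array([-0.64227028,  0.34269486, -0.68560191]))
```

send_rows(rows=[[0.12, -0.11, 0.05, -0.02], [0.24, -0.22, 0.1, -0.04], [0.36, -0.33, 0.15, -0.06], [0.48, -0.44, 0.2, -0.08], [0.62, -0.55, 0.22, -0.1], [0.76, -0.67, 0.22, -0.12], [0.88, -0.78, 0.22, -0.14], [1.0, -0.89, 0.22, -0.158]], jaw=0, newtons=30)

```text
time: 1.1
eef_pos: [0.467, 0.3858, 0.3138]
tcp_rot: [0.583, 0.812, -0.0, -0.0]
contact_force: [0.3, 0.6, 0.3]
opening: 0.999
```

send_rows(rows=[[0.14, -0.12, -0.03, 0], [0.285, -0.24, -0.06, 0], [0.285, -0.24, -0.06, 0.001]])

```text
time: 1.48
eef_pos: [0.5535, 0.3121, 0.294]
tcp_rot: [0.581, 0.814, -0.002, -0.001]
contact_force: [-0.0, 0.5, -0.1]
opening: 0.994
```

```bash
python3 - <<'E'
from h import *
snap('scene','s1');snap('top','t1')
print(monitor.get_state()['eef_pos'])
crop('s1',340,40,480,220,4);crop('t1',80,155,190,285,4.5)
print(proj('top',[.5525,.314,.29]),proj('scene',[.5525,.314,.29]))
E
```

```text
[0.55160989 0.31477267 0.29546342]
[113.09589696 198.57007113] [436.68764153 107.0853339 ]
```

View pics/s1_c340_40.png

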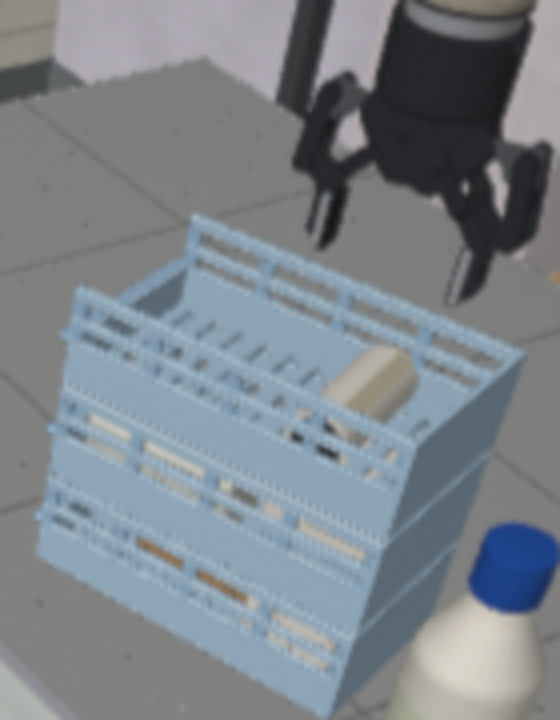

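View pics/t1_c80_155.png

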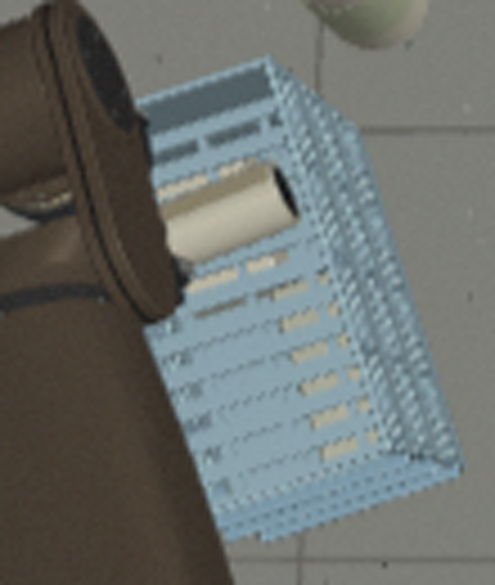

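```bash
python3 - <<'E'
from h import *
for p in ((372,388),):print(onz('scene',340+p[0]/4,40+p[1]/4,.19).round(4))
print(proj('scene',[.5525,.314,.19]),proj('scene',[.5525,.314,.168]))
crop('s1',400,110,470,170,9)
E
```

```text
[0.5457 0.3404 0.19  ]
[426.94593027 140.85935416] [424.95738617 147.75353597]
```

View pics/s1_c400_110.png

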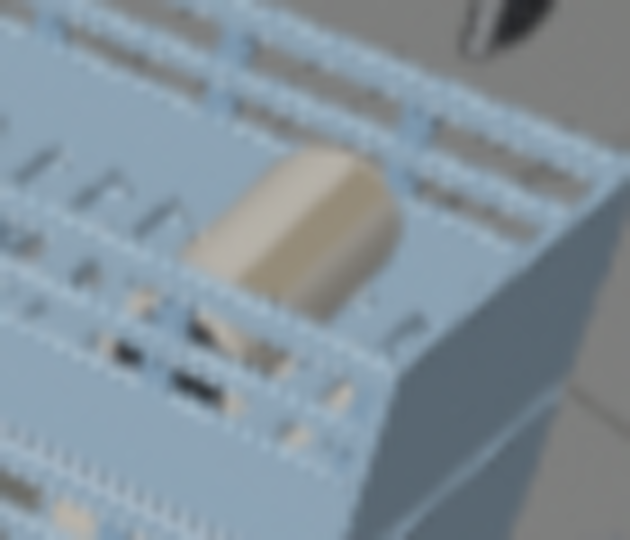

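send_rows(rows=[[0, 0, -0.11, 0], [0, 0, -0.23, 0], [0, 0, -0.34, 0], [0, 0, -0.34, 0]])

```text
time: 2.08
eef_pos: [0.5488, 0.3163, 0.1926]
tcp_rot: [0.578, 0.816, -0.002, -0.002]
contact_force: [-2.5, -0.9, -2.4]
opening: 0.995
```

send_rows(rows=[[0, 0, 0, 0], [0, 0, 0, 0], [0, 0, 0, 0], [0, 0, 0, 0], [0, 0, 0, 0]], jaw=1)

```text
time: 2.7
eef_pos: [0.5523, 0.3158, 0.1957]
tcp_rot: [0.579, 0.815, 0.001, 0.0]
contact_force: [-0.0, 2.7, 5.3]
opening: 0.504
```

send_rows(rows=[[0, 0, 0.05, 0], [-0.06, -0.03, 0.08, 0], [-0.17, -0.075, 0.08, 0], [-0.28, -0.12, 0.08, 0], [-0.37, -0.163, 0.06, 0], [-0.37, -0.163, 0.02, 0], [-0.37, -0.163, 0.0, 0], [-0.37, -0.163, -0.005, 0]])

```text
time: 3.7
eef_pos: [0.4411, 0.2663, 0.1955]
tcp_rot: [0.579, 0.815, -0.001, -0.001]
contact_force: [-9.8, -2.8, 15.7]
opening: 0.51
```

send_rows(rows=[[0, 0, 0.005, 0], [0, 0, 0.01, 0], [0, 0, 0.01, 0]], jaw=0.38)

```text
time: 4.08
eef_pos: [0.441, 0.2664, 0.1956]
tcp_rot: [0.579, 0.815, -0.0, -0.0]
contact_force: [1.1, 0.5, 0.3]
opening: 0.622
```

```bash
python3 - <<'E'
from h import *
snap('scene','s2')
s=monitor.get_state();print(s['eef_pos'],s['contact_force'])
crop('s2',340,40,480,190,4)
E
```

```text
[0.44083698 0.26631655 0.19551349] [-0.02677249  0.76998603  0.13771429]
```

View pics/s2_c340_40.png

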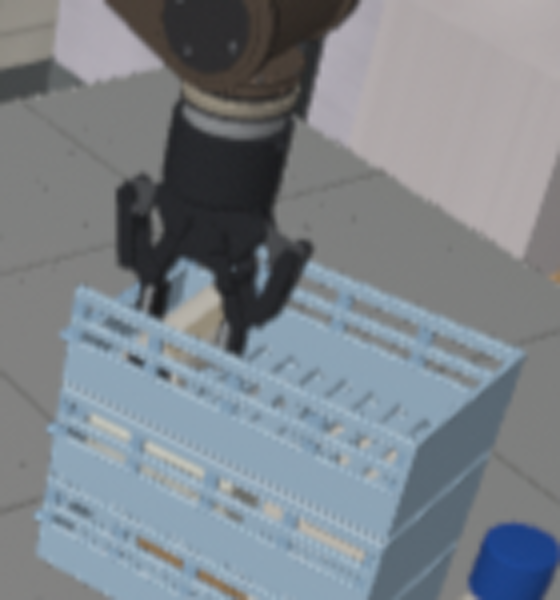

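send_rows(rows=[[0, 0, 0.1, 0], [0, 0, 0.2, 0], [0.03, 0.01, 0.2, 0]])

```text
time: 4.5
eef_pos: [0.4512, 0.2699, 0.2587]
tcp_rot: [0.579, 0.815, 0.002, 0.002]
contact_force: [-0.4, 0.3, -0.0]
opening: 0.621
```

send_rows(rows=[[0.06, 0.02, 0, 0], [0.12, 0.041, 0, 0], [0.12, 0.041, 0, 0], [0.12, 0.041, -0.1, 0], [0.12, 0.041, -0.2, 0], [0.12, 0.041, -0.205, 0]], jaw=1)

```text
time: 5.25
eef_pos: [0.4832, 0.2807, 0.1905]
tcp_rot: [0.579, 0.815, -0.003, -0.002]
contact_force: [-0.3, -0.6, -0.3]
opening: -0.003
```

send_rows(rows=[[-0.025, -0.0085, 0, 0], [-0.045, -0.0155, 0, 0], [-0.065, -0.0224, 0, 0], [-0.085, -0.0293, 0, 0], [-0.1, -0.0345, 0, 0], [-0.1, -0.0345, 0, 0]])

```text
time: 6.0
eef_pos: [0.4553, 0.2712, 0.1943]
tcp_rot: [0.579, 0.815, -0.0, -0.0]
contact_force: [0.0, 0.9, 0.9]
opening: -0.0
```

```bash
python3 - <<'E'
from h import *
snap('scene','s3');snap('top','t3')
s=monitor.get_state();print(s['eef_pos'],s['contact_force'])
crop('s3',340,40,480,190,4);crop('t3',80,155,190,285,4.5)
E
```

```text
[0.45569311 0.27124577 0.19432305] [0.31757447 0.21118745 0.08251768]
```

View pics/s3_c340_40.png

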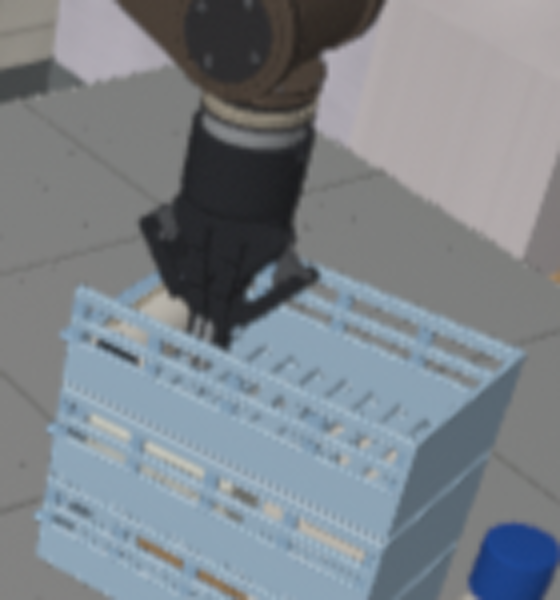

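View pics/t3_c80_155.png

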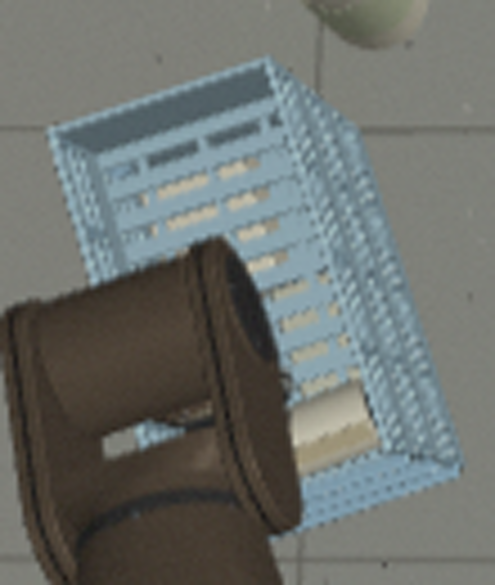

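send_rows(rows=[[-0.01, -0.0035, 0, 0], [-0.022, -0.0076, 0, 0], [-0.022, -0.0076, 0, 0]])

```text
time: 6.48
eef_pos: [0.4504, 0.2692, 0.1951]
tcp_rot: [0.579, 0.815, 0.002, 0.002]
contact_force: [5.0, 0.3, -0.2]
opening: 0.0
```

send_rows(rows=[[0.012, 0.004, 0.04, 0], [0.012, 0.0, 0.2, 0], [0.02, -0.12, 0.32, -0.01], [0.03, -0.28, 0.32, -0.03], [0.04, -0.45, 0.32, -0.05], [0.04, -0.63, 0.28, -0.08], [0.04, -0.81, 0.2, -0.1], [0.04, -0.98, 0.1, -0.126]])

```text
time: 7.48
eef_pos: [0.4608, -0.0265, 0.2249]
tcp_rot: [0.85, 0.527, 0.0, 0.0]
contact_force: [1.6, 0.9, 0.0]
opening: -0.001
```

```bash
python3 - <<'E'
from h import *
snap('top','t4')
s=monitor.get_state();print(s['eef_pos'],s['contact_force'])
crop('t4',80,155,190,285,4.5)
E
```

```text
[ 0.45843361 -0.03063846  0.21983414] [-0.89212408 -2.97828466 -1.39568614]
```

View pics/t4_c80_155.png

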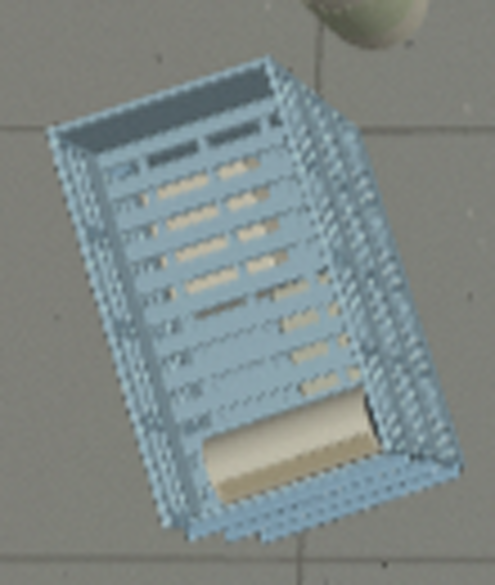

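send_rows(rows=[[-0.005, -0.14, -0.05, 0], [-0.01, -0.3, -0.12, 0], [-0.01, -0.46, -0.25, 0], [-0.01, -0.57, -0.36, 0], [-0.01, -0.57, -0.4, 0]], jaw=0)

```text
time: 8.15
eef_pos: [0.4567, -0.1968, 0.1025]
tcp_rot: [0.85, 0.527, -0.001, -0.002]
contact_force: [1.1, 0.5, 0.1]
opening: 0.996
```

```bash
python3 - <<'E'
from h import *
snap('scene','s5')
s=monitor.get_state();print(s['eef_pos'],s['opening'],proj('scene',s['eef_pos']))
crop('s5',150,120,300,270,5)
E
```

```text
[ 0.45636253 -0.1953168   0.10165817] 0.9989324221623757 [234.06274873 201.87884531]
```

View pics/s5_c150_120.png

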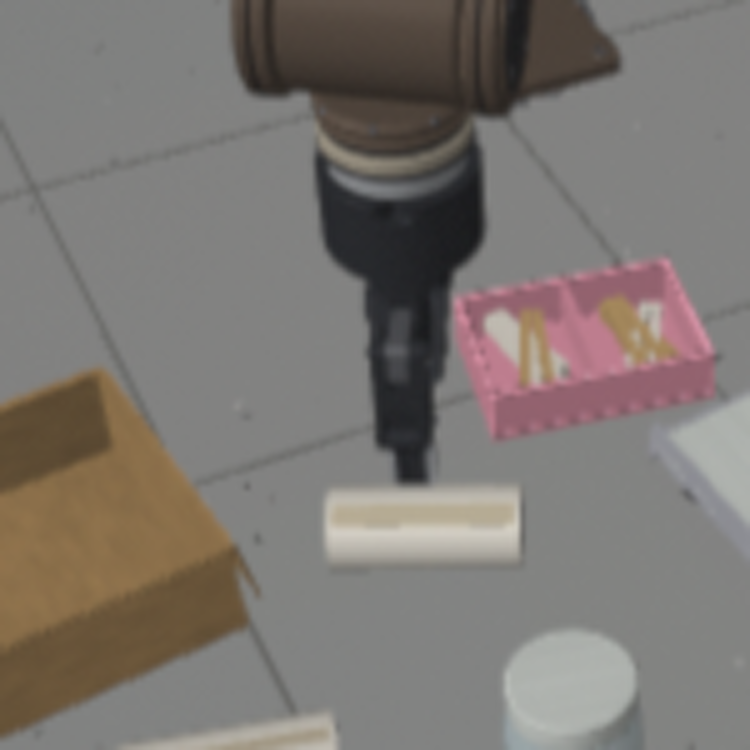

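send_rows(rows=[[0, -0.019, -0.12, 0], [0, -0.019, -0.23, 0], [0, -0.019, -0.253, 0]])

```text
time: 8.57
eef_pos: [0.4572, -0.1997, 0.0274]
tcp_rot: [0.848, 0.53, -0.001, -0.002]
contact_force: [-0.3, -0.1, -0.3]
opening: 0.996
```

send_rows(rows=[[0, 0, 0, 0], [0, 0, 0, 0], [0, 0, 0, 0], [0, 0, 0, 0], [0, 0, 0, 0]], jaw=1)

```text
time: 9.2
eef_pos: [0.4592, -0.2022, 0.0302]
tcp_rot: [0.849, 0.529, 0.001, 0.001]
contact_force: [-0.3, 1.8, 6.3]
opening: 0.504
```

send_rows(rows=[[0, 0, 0.12, 0], [0.01, 0.1, 0.25, 0.012], [0.03, 0.25, 0.3, 0.03], [0.06, 0.42, 0.3, 0.055], [0.09, 0.58, 0.28, 0.08], [0.102, 0.694, 0.22, 0.092], [0.102, 0.694, 0.18, 0.092], [0.102, 0.694, 0.16, 0.092]])

```text
time: 10.2
eef_pos: [0.488, 0.0063, 0.0755]
tcp_rot: [0.663, 0.749, -0.001, -0.001]
contact_force: [0.6, -0.4, -1.9]
opening: 0.499
```

```bash
python3 - <<'E'
from h import *
snap('scene','s6');snap('top','t6')
s=monitor.get_state();print(s['eef_pos'],s['tcp_rot'],s['contact_force'])
crop('s6',220,120,400,290,4);crop('t6',195,140,300,270,4.5)
E
```

```text
[0.48817553 0.00569277 0.0757413 ] [ 6.63301498e-01  7.48351920e-01 -4.59822704e-04 -5.61067023e-04] [-0.14975525 -0.43560407 -2.37786366]
```

View pics/s6_c220_120.png

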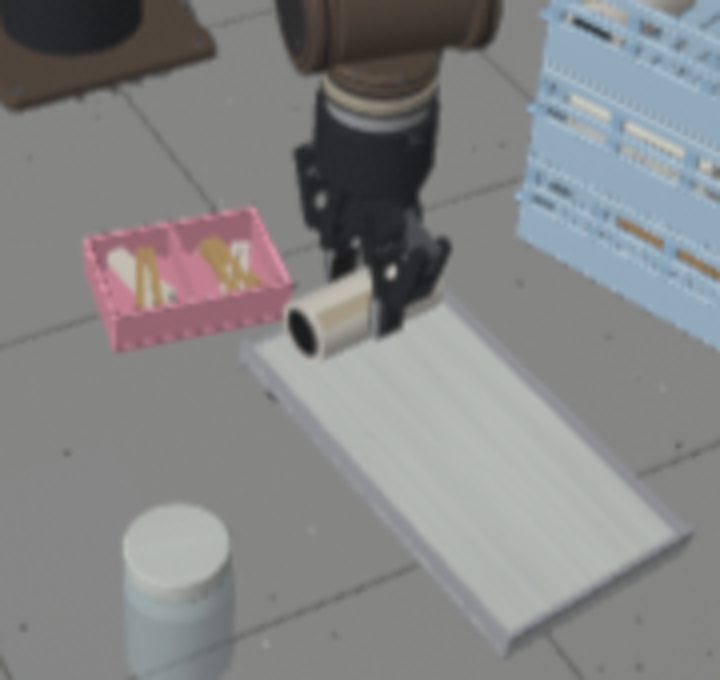

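View pics/t6_c195_140.png

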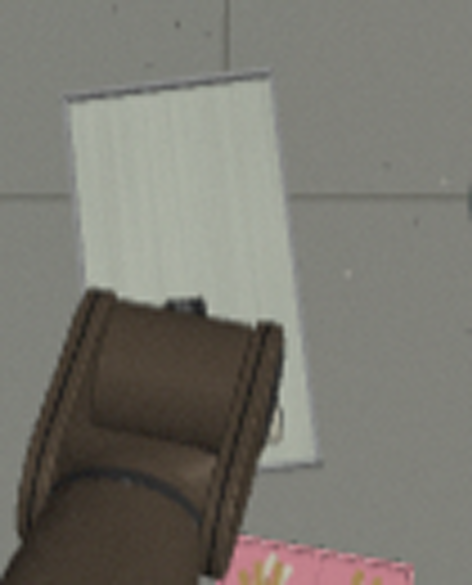

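send_rows(rows=[[0, 0, -0.02, 0], [0, 0, -0.032, 0], [0, 0, -0.034, 0]])

```text
time: 10.68
eef_pos: [0.4886, 0.0062, 0.066]
tcp_rot: [0.663, 0.749, -0.0, -0.0]
contact_force: [-0.4, -0.0, -3.2]
opening: 0.501
```

send_rows(rows=[[0, 0, -0.005, 0], [0, 0, -0.009, 0]])

```text
time: 10.92
eef_pos: [0.4889, 0.0064, 0.0644]
tcp_rot: [0.663, 0.749, -0.0, -0.0]
contact_force: [-3.8, 0.5, 8.7]
opening: 0.5
```

Touching. Release fully, then lift.

send_rows(rows=[[0, 0, 0.004, 0], [0, 0, 0.01, 0], [0, 0, 0.08, 0], [0, 0, 0.18, 0], [0, 0, 0.3, 0], [0, 0, 0.34, 0]], jaw=0)

```text
time: 11.68
eef_pos: [0.4902, 0.0062, 0.1682]
tcp_rot: [0.663, 0.749, 0.001, 0.002]
contact_force: [0.5, -1.1, 0.5]
opening: 1.0
```

```bash
python3 - <<'E'
from h import *
snap('scene','s7')
s=monitor.get_state();print(s['eef_pos'],s['opening'])
crop('s7',220,120,400,290,4)
E
```

```text
[0.49029107 0.00623189 0.16856883] 1.0006814959131647
```

View pics/s7_c220_120.png

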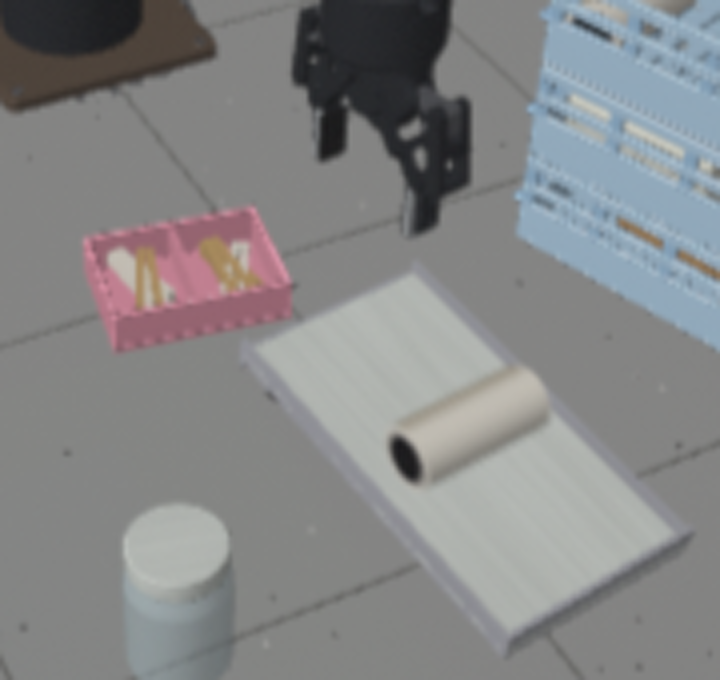

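send_rows(rows=[[0, 0, 0, 0], [0.1, 0.012, -0.02, 0], [0.22, 0.026, -0.05, 0], [0.36, 0.044, -0.08, 0], [0.5, 0.06, -0.1, 0], [0.62, 0.075, -0.1, 0], [0.717, 0.087, -0.1, 0], [0.717, 0.087, -0.1, 0]])

```text
time: 12.72
eef_pos: [0.7038, 0.0327, 0.1325]
tcp_rot: [0.663, 0.749, -0.001, -0.001]
contact_force: [-0.6, 0.7, -0.4]
opening: 0.997
```

```bash
python3 - <<'E'
from h import *
snap('scene','s8')
s=monitor.get_state();print(s['eef_pos'],s['opening'])
crop('s8',280,120,420,290,4)
E
```

```text
[0.70274677 0.03267894 0.13264676] 1.000288815590649
```

View pics/s8_c280_120.png

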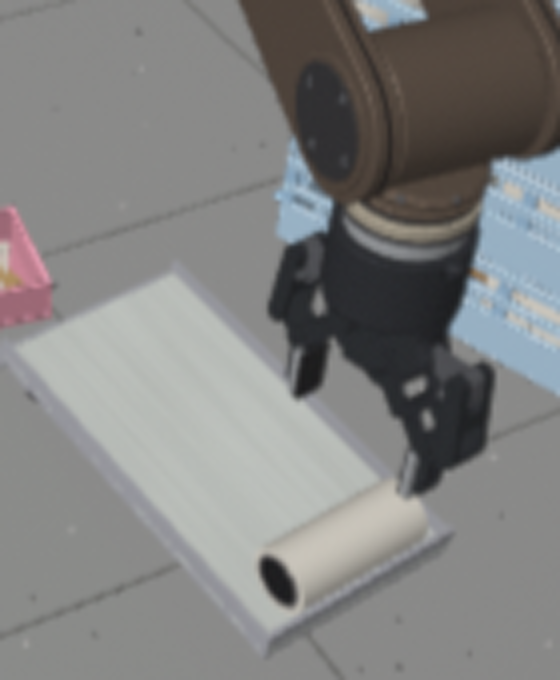

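```bash
python3 - <<'E'
from h import *
crop('s8',330,220,410,290,8)
print(onz('scene',366,256,.037),onz('scene',349.5,265,.037))
for lx in(.112,.117,.122):
    c,s=np.cos(.122),np.sin(.122);print([proj('scene',[.589+c*lx-s*y,.018+s*lx+c*y,.037]).round(1) for y in(-.05,0,.05)])
E
```

```text
[0.70808178 0.03851715 0.037     ] [ 0.71351307 -0.01253611  0.037     ]
[array([345.9, 263.7]), array([361.8, 254.7]), array([377. , 246.1])]
[array([347.2, 265. ]), array([363.1, 256.1]), array([378.4, 247.4])]
[array([348.6, 266.4]), array([364.5, 257.4]), array([379.8, 248.7])]
```

View pics/s8_c330_220.png

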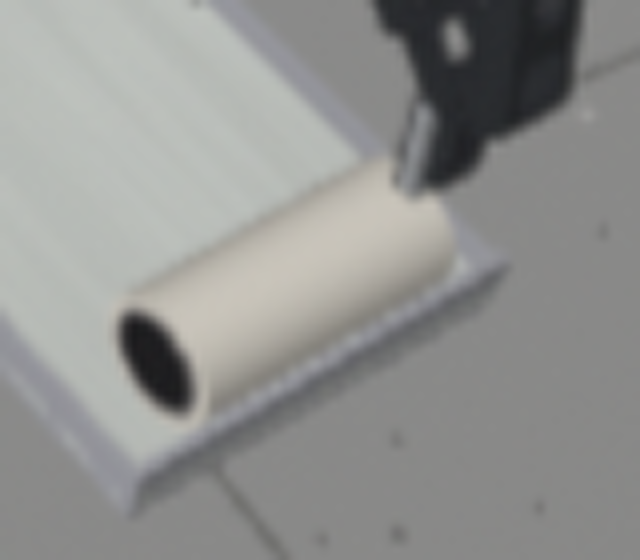

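send_rows(rows=[[0.006, 0.006, -0.12, 0], [0.006, 0.006, -0.24, 0], [0.006, 0.006, -0.292, 0], [0.006, 0.006, -0.292, 0]])

```text
time: 13.28
eef_pos: [0.7038, 0.0344, 0.0461]
tcp_rot: [0.663, 0.749, -0.001, -0.002]
contact_force: [0.5, 0.4, 0.9]
opening: 0.994
```

send_rows(rows=[[0, 0, 0, 0], [0, 0, 0, 0], [0, 0, 0, 0], [0, 0, 0, 0], [0, 0, 0, 0]], jaw=1)

```text
time: 13.9
eef_pos: [0.7067, 0.0343, 0.0501]
tcp_rot: [0.663, 0.749, 0.001, 0.001]
contact_force: [-1.0, -0.2, 5.7]
opening: 0.499
```

send_rows(rows=[[0, 0, 0.12, 0], [-0.03, 0.01, 0.3, 0], [-0.12, 0.06, 0.5, 0.003], [-0.23, 0.16, 0.67, 0.008], [-0.35, 0.29, 0.8, 0.014], [-0.46, 0.43, 0.83, 0.02], [-0.57, 0.58, 0.83, 0.026], [-0.66, 0.72, 0.83, 0.031], [-0.735, 0.825, 0.83, 0.034], [-0.735, 0.825, 0.8, 0.034]])

```text
time: 15.15
eef_pos: [0.4834, 0.2839, 0.2879]
tcp_rot: [0.577, 0.816, 0.0, -0.0]
contact_force: [-0.1, -0.6, -1.3]
opening: 0.504
```

```bash
python3 - <<'E'
from h import *
snap('scene','s9')
s=monitor.get_state();print(s['eef_pos'],s['tcp_rot'],s['opening'],s['contact_force'])
crop('s9',330,30,490,200,4)
E
```

```text
[0.48360155 0.28239548 0.28564178] [ 5.78157778e-01  8.15923845e-01 -1.23111272e-03 -5.88749608e-04] 0.49806854969593817 [-0.18106293 -0.98968312 -2.76477068]
```

View pics/s9_c330_30.png

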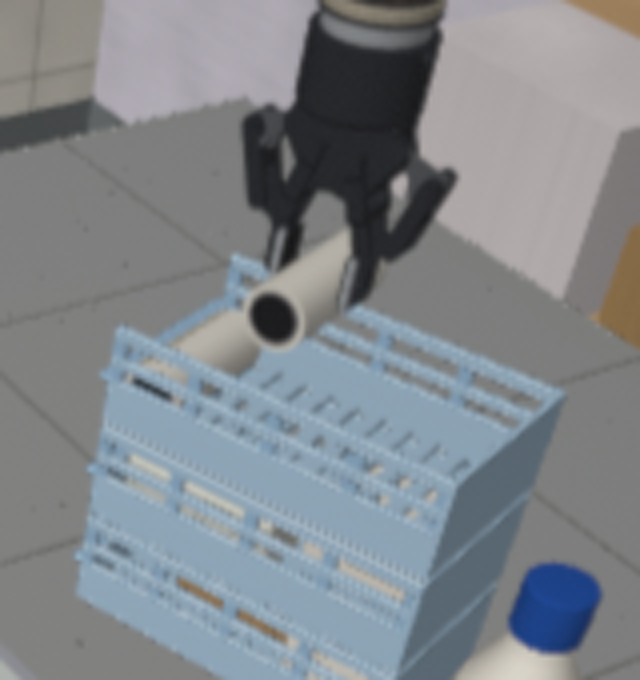

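```bash
python3 - <<'E'
from h import *
p=onz('scene',330+275/4,30+318/4,.2727);d=p[:2]-[.509,.292]
c,s=np.cos(.332),np.sin(.332);print(p,c*d[0]+s*d[1],-s*d[0]+c*d[1])
E
```

```text
[0.49893094 0.24352621 0.2727    ] -0.025318494404759573 -0.0425449000236674
```

send_rows(rows=[[0.01, -0.015, -0.05, 0], [0.01, -0.015, -0.13, 0], [0.01, -0.015, -0.22, 0], [0.01, -0.015, -0.255, 0], [0.01, -0.015, -0.265, 0], [0.01, -0.015, -0.27, 0]])

```text
time: 15.95
eef_pos: [0.4889, 0.2772, 0.2077]
tcp_rot: [0.579, 0.815, 0.001, 0.0]
contact_force: [0.3, 0.4, -2.9]
opening: 0.499
```

send_rows(rows=[[0, 0, -0.008, 0], [0, 0, -0.014, 0], [0, 0, -0.016, 0]])

```text
time: 16.32
eef_pos: [0.4883, 0.2775, 0.203]
tcp_rot: [0.579, 0.815, 0.0, 0.0]
contact_force: [-1.2, -1.4, 1.7]
opening: 0.502
```

send_rows(rows=[[0, 0, -0.002, 0], [0, 0, 0, 0], [0, 0, 0, 0]], jaw=0.36)

```text
time: 16.7
eef_pos: [0.4882, 0.2775, 0.2024]
tcp_rot: [0.579, 0.815, 0.0, 0.0]
contact_force: [-0.1, 0.3, 0.3]
opening: 0.638
```

send_rows(rows=[[0, 0, 0.06, 0], [0, 0, 0.18, 0], [0, -0.04, 0.32, 0], [0.0, -0.18, 0.32, -0.01], [0.02, -0.35, 0.32, -0.025], [0.06, -0.52, 0.32, -0.04], [0.1, -0.7, 0.28, -0.055], [0.14, -0.87, 0.2, -0.07], [0.16, -1.0, 0.12, -0.085]])

```text
time: 17.82
eef_pos: [0.537, -0.0249, 0.2396]
tcp_rot: [0.775, 0.632, 0.001, 0.001]
contact_force: [1.1, -0.3, -0.2]
opening: 0.638
```

```bash
python3 - <<'E'
from h import *
snap('top','t10')
s=monitor.get_state();print(s['eef_pos'],s['tcp_rot'],s['time'])
crop('t10',80,155,190,285,4.5)
E
```

```text
[ 0.53568636 -0.02809478  0.23539385] [ 7.76538268e-01  6.30066972e-01 -1.98029296e-03  8.38640696e-05] 17.875
```

View pics/t10_c80_155.png

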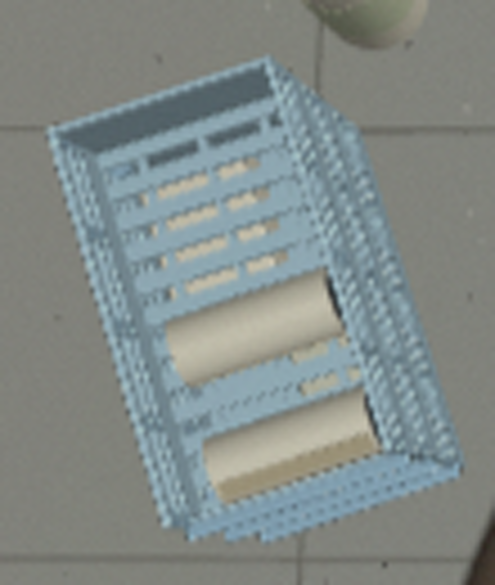

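send_rows(rows=[[0.02, -0.16, 0, 0], [0.04, -0.33, 0, 0], [0.06, -0.5, 0, 0], [0.08, -0.68, -0.05, 0], [0.09, -0.85, -0.15, 0], [0.096, -1.0, -0.3, 0], [0.096, -1.0, -0.42, 0], [0.096, -1.0, -0.45, 0]], jaw=0)

```text
time: 18.88
eef_pos: [0.5636, -0.3221, 0.1008]
tcp_rot: [0.774, 0.633, -0.0, -0.003]
contact_force: [0.7, 0.2, -0.7]
opening: 0.998
```

```bash
python3 - <<'E'
from h import *
snap('scene','s11')
s=monitor.get_state();print(s['eef_pos'],s['tcp_rot'],s['time'],proj('scene',s['eef_pos']))
crop('s11',110,150,300,330,4)
E
```

```text
[ 0.56409148 -0.32186061  0.10129744] [ 7.73688471e-01  6.33563456e-01 -3.43051857e-04 -1.83842415e-03] 18.925 [200.09757361 248.31736723]
```

View pics/s11_c110_150.png

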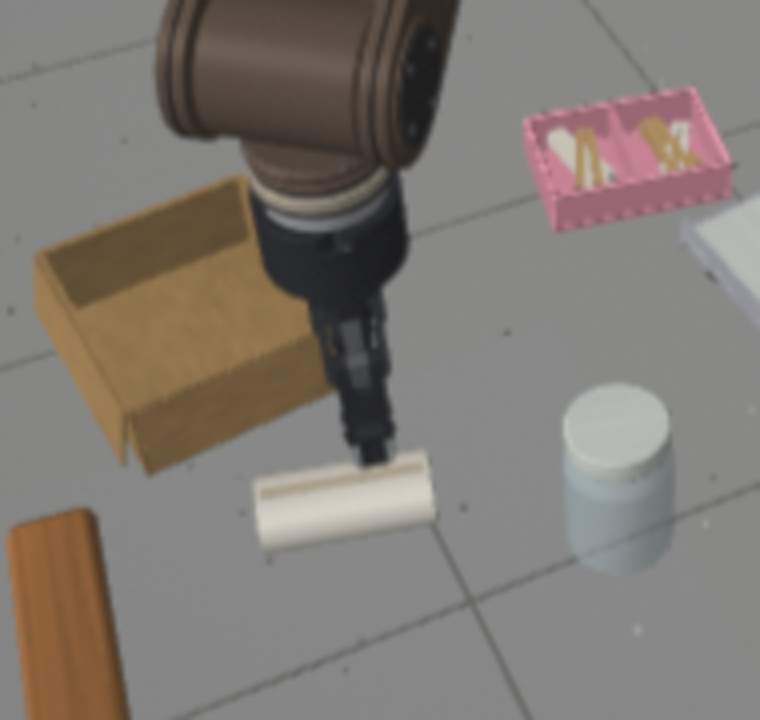

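send_rows(rows=[[0, -0.06, -0.03, 0], [0, -0.073, -0.12, 0], [0, -0.073, -0.22, 0], [0, -0.073, -0.252, 0]])

```text
time: 19.42
eef_pos: [0.5649, -0.3449, 0.0272]
tcp_rot: [0.774, 0.634, -0.0, -0.0]
contact_force: [-0.2, 0.4, 0.4]
opening: 0.999
```

send_rows(rows=[[0, 0, 0, 0], [0, 0, 0, 0], [0, 0, 0, 0], [0, 0, 0, 0], [0, 0, 0, 0]], jaw=1)

```text
time: 20.05
eef_pos: [0.5661, -0.3455, 0.0298]
tcp_rot: [0.774, 0.634, 0.0, 0.002]
contact_force: [-0.7, -0.4, 6.1]
opening: 0.551
```

send_rows(rows=[[0, 0, 0.12, 0], [-0.01, 0.03, 0.3, 0], [-0.06, 0.14, 0.45, 0.005], [-0.12, 0.3, 0.46, 0.015], [-0.17, 0.46, 0.46, 0.025], [-0.21, 0.64, 0.46, 0.035], [-0.24, 0.82, 0.42, 0.043], [-0.258, 1.0, 0.34, 0.051]])

```text
time: 21.05
eef_pos: [0.4873, -0.043, 0.1298]
tcp_rot: [0.662, 0.749, 0.001, 0.001]
contact_force: [0.8, 0.5, -2.1]
opening: 0.554
```

```bash
python3 - <<'E'
from h import *
s=monitor.get_state();print(s['eef_pos'],s['tcp_rot'],s['time'],s['opening'])
E
```

```text
[ 0.48729681 -0.04297344  0.12984877] [6.62296925e-01 7.49240198e-01 6.94869416e-04 1.19456437e-03] 21.05 0.5540857957825693
```

send_rows(rows=[[0.003, 0.1, -0.03, 0], [0.003, 0.17, -0.09, 0], [0.003, 0.17, -0.15, 0], [0.003, 0.17, -0.18, 0], [0.003, 0.17, -0.2, 0]])

```text
time: 21.68
eef_pos: [0.4881, 0.0064, 0.069]
tcp_rot: [0.663, 0.749, -0.0, -0.0]
contact_force: [-0.1, 1.2, -1.9]
opening: 0.552
```

```bash
python3 - <<'E'
from h import *
snap('scene','s12')
s=monitor.get_state();print(s['eef_pos'],s['tcp_rot'],s['time'],s['opening'],s['contact_force'])
crop('s12',220,120,400,290,4)
E
```

```text
[0.48787633 0.00630824 0.06855824] [ 6.62924257e-01  7.48686205e-01 -3.09929115e-04 -5.48401434e-04] 21.725 0.5525885841240686 [-1.50553533 -0.17447492 -2.70872253]
```

View pics/s12_c220_120.png

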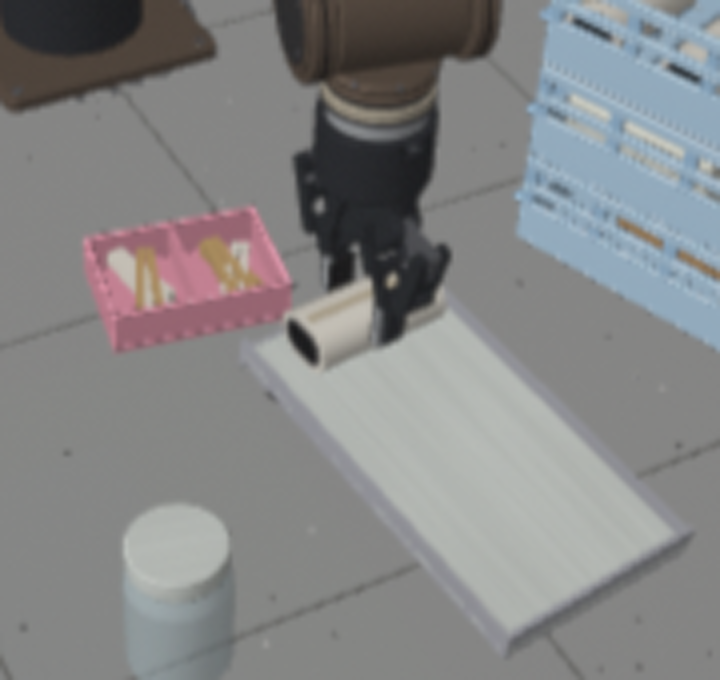

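send_rows(rows=[[0, 0, -0.008, 0], [0, 0, -0.014, 0], [0, 0, -0.017, 0]])

```text
time: 22.1
eef_pos: [0.4886, 0.0063, 0.0647]
tcp_rot: [0.663, 0.749, 0.0, 0.0]
contact_force: [-0.6, -0.2, -2.8]
opening: 0.553
```

send_rows(rows=[[0, 0, -0.004, 0], [0, 0, -0.008, 0], [0, 0, -0.01, 0]])

```text
time: 22.48
eef_pos: [0.4888, 0.0064, 0.0643]
tcp_rot: [0.663, 0.749, -0.001, -0.001]
contact_force: [-7.1, 1.3, 18.0]
opening: 0.552
```

Contact. Releasing and lifting.

send_rows(rows=[[0, 0, 0.006, 0], [0, 0, 0.012, 0], [0, 0, 0.08, 0], [0, 0, 0.18, 0], [0, 0, 0.3, 0], [0, 0, 0.34, 0]], jaw=0)

```text
time: 23.22
eef_pos: [0.4898, 0.0062, 0.1658]
tcp_rot: [0.663, 0.749, 0.001, 0.002]
contact_force: [-0.9, 0.1, -0.3]
opening: 0.999
```

```bash
python3 - <<'E'
from h import *
snap('scene','s13')
s=monitor.get_state();print(s['eef_pos'],s['opening'])
E
```

```text
[0.48992375 0.00621697 0.16620665] 0.9994766287517637
```

send_rows(rows=[[0, 0, 0, 0], [0, 0, 0, 0], [0, 0, 0, 0], [0, 0, 0, 0], [0, 0, 0, 0], [0, 0, 0, 0], [0, 0, 0, 0], [0, 0, 0, 0], [0, 0, 0, 0], [0, 0, 0, 0]])

```text
time: 24.52
eef_pos: [0.4884, 0.0065, 0.1634]
tcp_rot: [0.663, 0.749, 0.0, 0.0]
contact_force: [0.2, 0.8, 0.6]
opening: 1.0
```

```bash
python3 - <<'E'
from h import *
snap('scene','s14')
a=cv2.imread('pics/s13.png')[120:290,220:400];b=cv2.imread('pics/s14.png')[120:290,220:400]
cv2.imwrite('pics/c13.png',cv2.resize(np.hstack([a,b]),None,fx=2.2,fy=2.2,interpolation=cv2.INTER_CUBIC))
crop('s14',270,170,350,230,9)
E
```

```text
(no output)
```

View pics/c13.png

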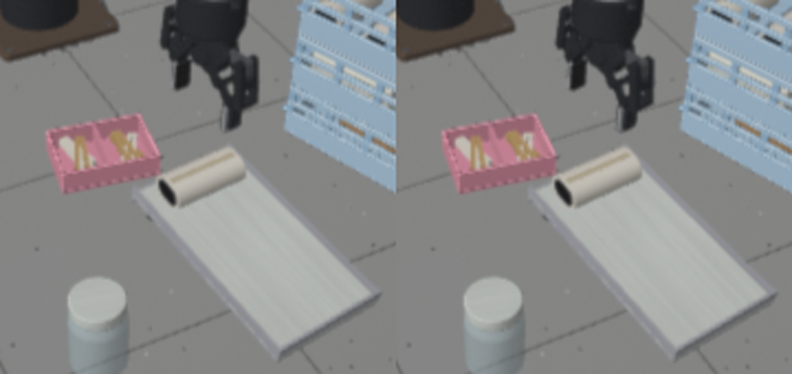

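View pics/s14_c270_170.png

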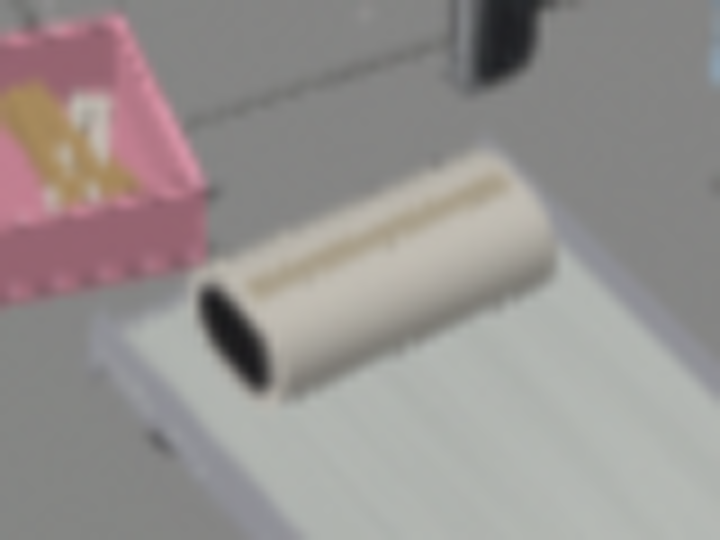

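send_rows(rows=[[0, 0, -0.12, 0], [0, 0, -0.24, 0], [0, 0, -0.32, 0], [0, 0, -0.327, 0]])

```text
time: 25.08
eef_pos: [0.4868, 0.0068, 0.0635]
tcp_rot: [0.663, 0.749, -0.001, -0.002]
contact_force: [0.2, -0.5, 0.5]
opening: 1.002
```

send_rows(rows=[[0, 0, 0, 0], [0, 0, 0, 0], [0, 0, 0, 0], [0, 0, 0, 0], [0, 0, 0, 0]], jaw=1)

```text
time: 25.7
eef_pos: [0.4898, 0.0062, 0.0671]
tcp_rot: [0.663, 0.749, 0.001, 0.001]
contact_force: [0.1, 0.3, 6.2]
opening: 0.541
```

send_rows(rows=[[0, 0, 0.1, 0], [0, -0.03, 0.25, 0], [-0.02, -0.15, 0.3, 0], [-0.05, -0.31, 0.3, 0], [-0.08, -0.48, 0.3, 0], [-0.12, -0.65, 0.3, 0], [-0.16, -0.82, 0.3, 0], [-0.22, -0.99, 0.3, 0]])

```text
time: 26.7
eef_pos: [0.4214, -0.2917, 0.1549]
tcp_rot: [0.663, 0.749, 0.0, -0.0]
contact_force: [1.5, -0.1, -2.1]
opening: 0.544
```

send_rows(rows=[[-0.04, -0.12, 0, 0], [-0.09, -0.25, 0, 0], [-0.11, -0.3, -0.05, 0], [-0.11, -0.3, -0.08, 0]])

```text
time: 27.2
eef_pos: [0.3884, -0.38, 0.1293]
tcp_rot: [0.663, 0.748, 0.001, -0.002]
contact_force: [-0.2, 0.5, -2.4]
opening: 0.542
```

```bash
python3 - <<'E'
from h import *
snap('scene','s15');snap('top','t15')
s=monitor.get_state();print(s['eef_pos'],s['tcp_rot'],s['time'],s['opening'])
crop('s15',90,110,260,280,4);crop('t15',270,160,420,310,4)
E
```

```text
[ 0.38865223 -0.37809686  0.12865433] [ 0.66255439  0.74900828  0.00091294 -0.00273001] 27.3 0.5456609293149802
```

View pics/s15_c90_110.png

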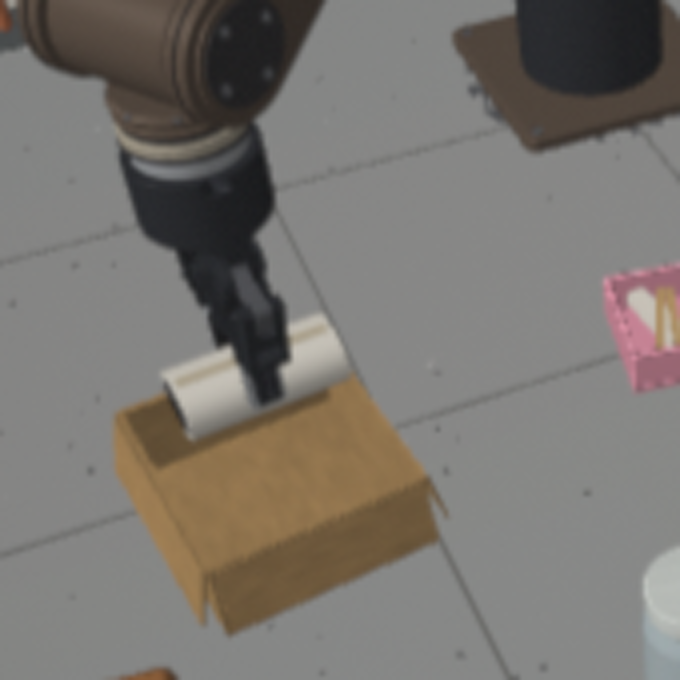

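View pics/t15_c270_160.png

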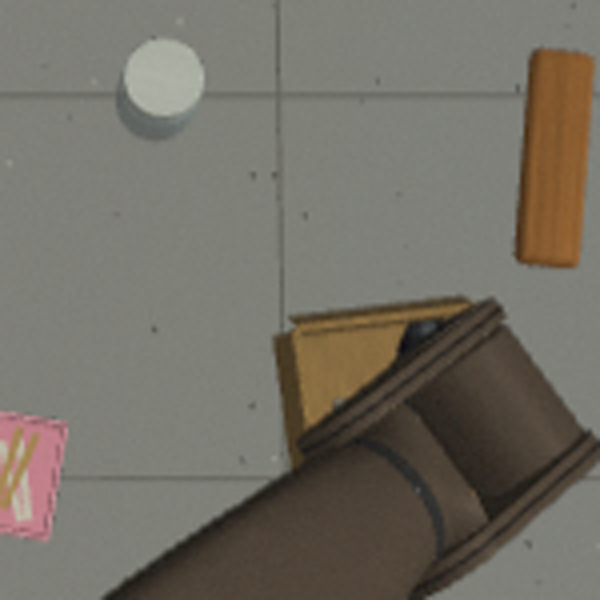

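```bash
python3 - <<'E'
from h import *
o=[('scene',(.08,-.07,.06),90+208/4,110+573/4),('scene',(.08,.07,.06),90+430/4,110+480/4),('scene',(-.08,-.07,.06),90+118/4,110+415/4),('scene',(-.08,.07,.06),90+352/4,110+376/4)]
fit(o,[.39,-.38,.13])
t=[('top',(.08,.07,.06),280+252/4,160+325/4),('top',(.08,-.07,.06),280+436/4,160+302/4),('top',(-.08,-.07,.06),280+470/4,160+522/4),('top',(-.08,.07,.06),280+285/4,160+545/4)]
fit(t,[.39,-.38,.13]);fit(o+t,[.39,-.38,.13])
s=monitor.get_state()['eef_pos']
print(onz('scene',90+180/4,110+405/4,.117),onz('scene',90+343/4,110+350/4,.117))
E
```

```text
[ 0.3982 -0.378   0.0935] [[0.1, 0.8], [0.1, 1.0], [1.1, -0.6], [-5.5, -10.0]]
[ 0.3894 -0.3827  0.1289] [[-0.0, 0.7], [0.2, 0.6], [0.2, -0.8], [-0.5, -0.5]]
[ 0.3929 -0.3804  0.1179] [[-0.4, -0.3], [-1.1, -0.8], [-0.8, -0.9], [-7.9, -11.0], [-0.6, -0.8], [-0.2, -0.4], [-0.9, -1.7], [-1.6, -1.9]]
[ 0.39855556 -0.42384505  0.117     ] [ 0.39406488 -0.32307266  0.117     ]
```

send_rows(rows=[[0.014, -0.02, -0.03, 0], [0.014, -0.02, -0.1, 0], [0.014, -0.02, -0.18, 0], [0.014, -0.02, -0.25, 0], [0.014, -0.02, -0.285, 0], [0.014, -0.02, -0.295, 0]])

```text
time: 28.05
eef_pos: [0.3939, -0.3861, 0.0423]
tcp_rot: [0.662, 0.749, 0.0, -0.0]
contact_force: [-0.0, 0.2, -2.2]
opening: 0.546
```

send_rows(rows=[[0, 0, -0.01, 0], [0, 0, -0.018, 0], [0, 0, -0.022, 0]])

```text
time: 28.42
eef_pos: [0.394, -0.3871, 0.0376]
tcp_rot: [0.663, 0.749, -0.0, 0.0]
contact_force: [-2.1, 3.4, 8.9]
opening: 0.545
```

send_rows(rows=[[0, 0, 0.004, 0], [0, 0, 0.006, 0], [0, 0, 0.006, 0], [0, 0, 0.1, 0], [0, 0, 0.25, 0], [0, 0, 0.45, 0], [0.0, 0.15, 0.6, 0], [0.05, 0.35, 0.7, 0], [0.1, 0.55, 0.7, 0], [0.1, 0.75, 0.7, 0]], jaw=0.28)

```text
time: 29.68
eef_pos: [0.4241, -0.1633, 0.2473]
tcp_rot: [0.663, 0.749, 0.0, 0.001]
contact_force: [-0.3, 0.0, -0.2]
opening: 0.718
```

```bash
python3 - <<'E'
from h import *
snap('scene','s16');snap('top','t16')
s=monitor.get_state();print(s['eef_pos'],s['time'],s['contact_force'])
E
```

```text
[ 0.42327409 -0.16002925  0.246082  ] 29.775 [-0.35244589 -1.13484262 -0.12835274]
```

View pics/s16.png

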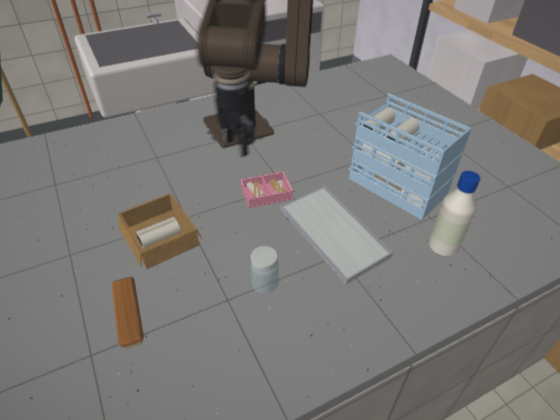

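View pics/t16.png

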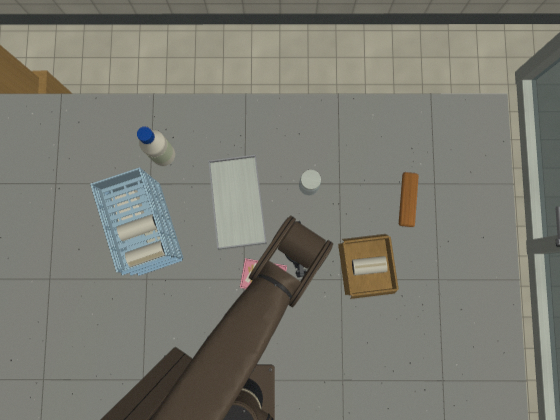

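The squashed refill lies flat in the carton at (369,266). The two sound ones lie across the tier at (144,253) and (136,228). The jar, tray, brush and bottle sit where they were in the first pictures, and the gripper is clear of everything.

```bash
python3 -c "
from h import *
print(workorder.sign_off())"
```

```text
the job is handed in; nothing more can be done
None
```

The top tier is restocked with one new refill and the job is handed in, at about 30 s of the 72 s allowed. The other new refill was squashed and is in the carton.

- **Older refill:** I gripped it, carried it forward in the tier and pushed it up to the front lip. It lies straight across the tier.
- **First new refill (the one nearer the peg tray):** let go at the raised end of the plate, it rolled down to the lip, so it is sound. It went into the tier behind the older one, lying across, before I touched the second.
- **Second new refill (the one nearer the brush):** it did not move for over 1.3 s on the plate. The gripper also stood wider on it (0.55 open against 0.50), so it is squashed and I laid it in the carton.

**Last checks:** the final pictures show both rolls across the tier, the squashed one flat in the carton, and the plate empty. The jar, tray, brush and bottle appear unmoved, though the arm partly hid the tray in the top view. The gripper was touching nothing, and the highest contact force I read was about 20 N.

**Disagreement:** the two cameras differed by 4 to 8 mm on positions, so I used values between them. The grips and placings all came out right.

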